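# Load the oil colour comparator and hold the colour standard in its window

### The arm

A 6-joint arm with a two-finger parallel gripper is mounted at the origin on a cart in front of the work surface, level with it; the furniture and walls round the work are solid. World frame = base frame: x ahead of the robot, y to its left, z up, the work surface at z = 0. Lengths are in m, angles in degrees, forces in N, time in s.
With the tool pointing down it reaches from about 0.3 to 0.75 m from the base axis. Payload 8.5 kg.
Tool frame: the origin (TCP) lies midway between the tips of the shut fingers; the grasp point (between the pads) lies env.tcp_to_grasp behind it (env.tcp_to_grasp is the distance from the TCP to the grasp point, in m); z points along the fingers, y is the line along which they close (so a half turn about z gives the same grasp; the last joint's range is limited). The gripper opens to 85 mm and grips with 20 to 120 N. Pads are 22 mm wide; open, the fingers measure 114 mm over their backs; the gripper's body (76 mm by 85 mm) begins 54 mm behind the grasp point. The pads swing forward as they close: fully open they stand 13 mm farther back than shut.
Start: joints at [-83.325, 21.807, 74.336, -0, 83.858, -12.336], TCP at [0.179, -0.52, 0.231] pointing down, gripper open.
Joint ranges: [-178.18, 178.18], [-50.72, 133.34], [12.68, 142.11], [-81.47, 261.47], [9.98, 163.14], [-165.26, 165.26]. Speed limits (degrees/s): [136.94, 136.94, 180, 180, 180, 180].

### API

Orientations are given as a 3x3 rotation matrix whose columns are the frame's x, y, z axes.
In Python, from rig import observe, optics, job, env gives the robot as it stands. The module is installed in compiled form; this text tells all that it offers.
- The arm moves only by the shell command python3 -m jog 'ROWS' [FORCE]. ROWS is JSON, a list of rows, each a list of 7 numbers: the turn, a rotation vector about the tool's x, y, z in rad, then the shift along the tool's x, y, z in m, then the opening in per cent of the stroke, from 0 (shut) to 100 (fully open). A call has 1 to 10 rows; each row shifts and turns the commanded pose from where the row before left it, along the tool's axes as they then stand; what a row does not reach is not made up. A row lasts 1/8 s, in which the tool goes at most 62.5 mm and 10.7 degrees, less where a joint would pass 70% of its speed; a pose out of reach is approached as far as the arm can. A call is refused whole if a number of a shift passes 0.0625 or a number of a turn 0.188, either way. A call with a gripper value outside its range is refused whole. The fingers move at their own pace and stop on an object; FORCE is the grip in N (left out, the last holds). Time passes only in rows, so rows that do not move let the fingers close. It gives the time, the measured TCP pose, the force, the opening and the grip force at its end, in the units of the state.
- observe(): the state, without advancing time (a new reading comes with each control period).
- optics.get_image(name): name is "scene" or "top" or "wrist"; returns a dict with "pixels" (384x512x3 uint8, red, green, blue), "mtx" (3x3 intrinsics, pixels), "rvec" (rotation vector, rad) and "tvec" (3), from world to camera coordinates, as OpenCV has them. Camera axes: x right, y down, z forward; pixel columns grow to the right and rows downward; lengths in m; the calibration is good to about 2 mm. The wrist camera is an equidistant fisheye: a pixel r from the principal point sees the ray r / f radians off the axis. A picture is of the moment at which its call begins. There is no depth.
- job.close_job(): hands the job in; it is judged then, once.
The state is a dict: "time_s": time; "q": joint angles; "qvel": joint speeds; "joint_efforts": joint torques, N m; "position": TCP position; "tool_rot": TCP orientation; "ft_force": force on the tool from outside, world axes, zero at the start; "wrist_torque": the same for the moment, N m; "grip_width": finger opening in m; "gripper_force": force on a finger pad.
Only numpy, scipy, OpenCV 4.12 (cv2) and the standard library are available. Lean on these libraries where they do the work, as an engineer would, in place of code of your own. Each camera call takes 0.05 s, during which the arm holds its last target. There are 200 camera calls.

### The job

Stand the blue-capped oil sample bottle upright in the empty place of the comparator's bottle box, beside the white-capped bottle, and let go of it. Then take the amber colour-standard plate out of its white stand by the handle, lower it upright through the narrow slot on top of the comparator and keep holding it there, still, with its glass centred in the front window and not resting on the bottom; finish while holding it. Leave the beaker, the timer and the tape roll alone.

Things in the scene. Friction and masses are not known exactly. Their poses are not given: they have to be found in the camera images.
- blue_bottle_centre (a point): centre (half-way up) of the loose sample bottle with the blue screw cap that stands on the right bench, as does the plate, in front of instruments up to 0.3 m high that begin 0.53 m ahead of the robot (carry things round in front of them): round, body 46 mm in diameter, 105 mm high, cap 32 mm in diameter on the top 20 mm; about 0.12 kg; z up. The body is straight to about 70 mm up; grip body or cap
- white_bottle_centre (a point): centre (half-way up) of the same kind of bottle with a white cap, already loose in the comparator's box; it stays there
- sample_c: the blue-capped bottle itself, origin at the centre of its underside, z up
- comparator: grey fixed comparator, base 172 x 118 x 8 mm; origin on the bench under it, x axis from front window to bottle box, y across, z up. At x = -45 mm a tower 44 mm deep (x), 84 mm wide, top 90 mm above the bench, black window panel in front; at x = +50 mm an open aluminium box for two bottles along y, inside 50 mm (x) by 98 mm (y), floor 8 mm and wall tops 32 mm above the bench
- empty_place (a point): on the floor of the bottle box, the middle of the empty place (y = +24.5 mm of the comparator, 8 mm above the bench); axes as the comparator's. The white-capped bottle stands 49 mm from it along -y, so a gripper that closes along the comparator's x has room
- slot_mouth (a point): middle of the slot in the tower's top, 90 mm above the bench; axes as the comparator's. The slot is 12 mm along x and 46 mm along y (the plate is 10 x 44 mm: 1 mm play a side), 8 mm deep; steel lips slope outwards round it, up to 98 mm above the bench, to 6 mm wider on every side
- window (a point): middle of the chamber behind the front window, straight below the slot (white marks beside the window show its height), 47 mm above the bench; axes as the comparator's. The window is 44 mm wide and 44 mm high; the chamber's floor is 39 mm below this point
- plate_glass (a point): centre of the amber glass (30 x 30 mm) of the loose black colour-standard plate, 24 mm above its lower edge; x through its thickness, y across, z up to the handle. 10 mm thick, 44 mm wide up to 85 mm above its lower edge, then a handle up to 130 mm; both faces alike; lowest 4 mm 1.5 mm narrower a side. Nothing stops it at the slot: let go, it drops to the floor, 15 mm too low
- plate_handle (a point): grip point in the middle of the plate's handle (10 mm thick, 30 mm wide), 112 mm above the plate's lower edge, 88 mm straight above the glass centre; axes as plate_glass
- plate: the colour-standard plate (0.12 kg) itself, origin at the centre of its lower edge, axes as plate_glass
- plate_stand: fixed white stand in which the plate stands upright at the start, foot 70 x 90 mm, pocket 36 mm above the bench at its top and 30 mm deep, with 1.5 mm play a side; origin on the bench under it, the plate is parallel to its y axis
- beaker_100: small beaker, 52 mm wide, 70 mm high, on the bench: leave it alone; origin at its underside
- timer: white count-down timer, 60 x 66 x 18 mm, flat on the bench: leave it alone; origin at its underside
- tape_roll: roll of tape, 68 mm wide, 19 mm high, flat on the bench: leave it alone; origin at its underside

How it is judged:
By the outcome, as a careful person would: the job done as asked, in the order asked, and still so for the second after the job is handed in, while the arm keeps its last pose, push and grip.
It also fails if it takes over 72 s, if anything falls off the work surface, if the arm or the gripper's body presses on something with over 40 N, if the wrist force passes 120 N, or if a joint passes its speed limit or range.

## Working session

There is one attempt and no reset: what is moved stays moved. The work goes in short steps, Python scripts to look and compute and a shell command to move; the robot and the scene stay as the last step left them, time stands still between calls to the robot, and variables do not carry over. Pictures are saved under pics/ and viewed, at most 10 in all, crops included, and the job is handed in when it is done.

```bash
mkdir -p pics; python3 - <<'E'
from rig import observe, optics, env
import cv2,numpy as np
s=observe();print({k:np.round(v,3).tolist() for k,v in s.items()},env.tcp_to_grasp)
ims=[]
for n in("scene","top","wrist"):
    d=optics.get_image(n);np.savez(f"{n}0.npz",**d)
    cv2.imwrite(f"pics/{n}0.png",cv2.resize(d["pixels"][:,:,::-1],(768,576),interpolation=cv2.INTER_CUBIC))
    print(n,d["mtx"].tolist(),np.round(d["rvec"],3).ravel(),np.round(d["tvec"],3).ravel())
E
```

```text
{'time_s': 0.0, 'q': [-83.325, 21.842, 74.386, -0.001, 83.859, -12.335], 'qvel': [-0.003, -0.022, 0.027, 0.015, -0.129, 0.057], 'joint_efforts': [-0.0, -44.847, -23.128, -0.0, 0.005, 0.0], 'position': [0.179, -0.52, 0.231], 'tool_rot': [[0.945, 0.326, -0.0], [0.326, -0.945, 0.002], [0.0, -0.001, -1.0]], 'ft_force': [-0.421, -0.689, 0.153], 'wrist_torque': [0.004, 0.002, 0.008], 'gripper_force': 0.0, 'grip_width': 0.085} 0.0187
scene [[486.4226428425454, 0.0, 261.0832831626465], [0.0, 486.4226428425454, 183.77895234450006], [0.0, 0.0, 1.0]] [ 0.913 -2.567  0.962] [0.366 0.274 1.466]
top [[455.3626877315327, 0.0, 247.406378303572], [0.0, 455.3626877315327, 183.43015068966525], [0.0, 0.0, 1.0]] [ 2.119 -2.149  0.147] [0.032 0.493 1.418]
wrist [[297.3186396354542, 0.0, 251.22339137974188], [0.0, 297.3186396354542, 194.32884324439755], [0.0, 0.0, 1.0]] [-2.369  1.691  0.231] [-0.551 -0.034  0.378]
```

View pics/scene0.png

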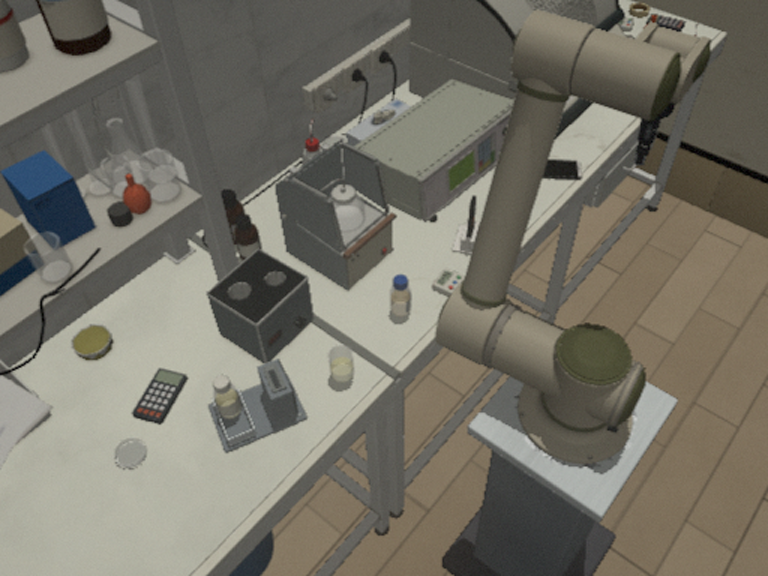

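View pics/top0.png

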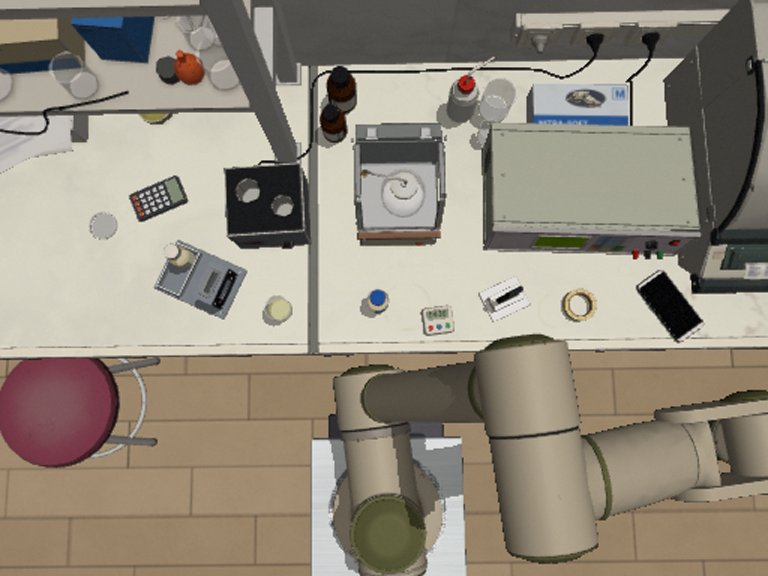

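View pics/wrist0.png

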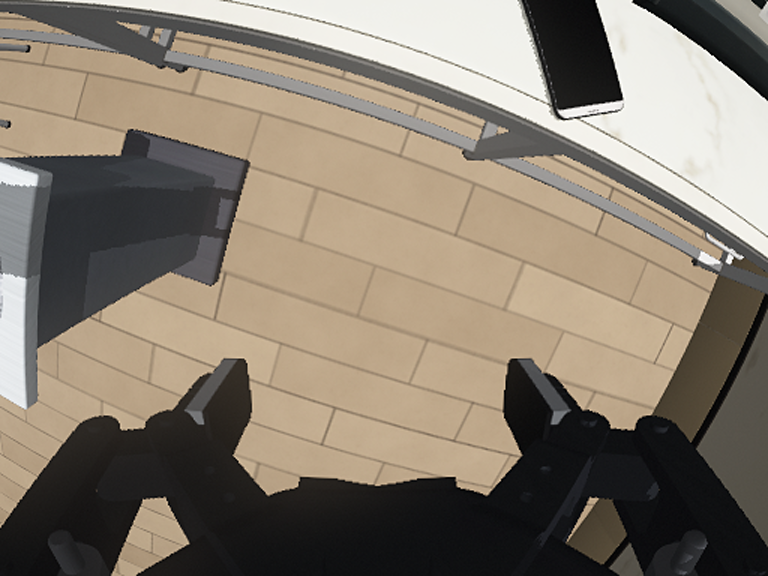

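The scene view shows the blue cap at (400,282), the plate at (473,200–250), the slot at (275,378) and the white cap at (222,383). The top view shows the blue cap at (377,299), the handle at (511,296), the slot at (225,289) and the white cap at (178,256). The wrist view only shows the floor and a phone.

```bash
cat > h.py <<'E'
import numpy as np,cv2
def ray(d,uv,fish=False):
    R=cv2.Rodrigues(np.asarray(d["rvec"],float))[0];t=np.asarray(d["tvec"],float).ravel();K=d["mtx"]
    v=np.array([(uv[0]-K[0,2])/K[0,0],(uv[1]-K[1,2])/K[1,1]])
    if fish:
        r=np.hypot(*v);c=np.r_[v/max(r,1e-9)*np.sin(r),np.cos(r)]
    else: c=np.r_[v,1]
    c=R.T@c;return -R.T@t,c/np.linalg.norm(c)
def tri(rs):
    A=sum(np.eye(3)-np.outer(d,d) for _,d in rs);b=sum((np.eye(3)-np.outer(d,d))@o for o,d in rs)
    p=np.linalg.solve(A,b);return p,[np.linalg.norm((np.eye(3)-np.outer(d,d))@(p-o)) for o,d in rs]
def atz(r,z): o,d=r;return o+d*(z-o[2])/d[2]
def proj(d,P,fish=False):
    R=cv2.Rodrigues(np.asarray(d["rvec"],float))[0];c=R@np.asarray(P)+np.asarray(d["tvec"]).ravel();K=d["mtx"]
    if fish:
        r=np.arctan2(np.hypot(c[0],c[1]),c[2]);v=c[:2]/np.hypot(c[0],c[1])*r
    else: v=c[:2]/c[2]
    return v*[K[0,0],K[1,1]]+K[:2,2]
E
python3 - <<'E'
from h import *
S=dict(np.load("scene0.npz"));T=dict(np.load("top0.npz"))
for n,a,b in[("bluecap",(400,281),(377,298)),("whitecap",(222,382),(178,256)),("slot",(275,378),(225,289)),("handletop",(473,199),(512,296))]:
    p,e=tri([ray(S,np.array(a)/1.5),ray(T,np.array(b)/1.5)]);print(n,p.round(3),np.round(e,3))
for n,b in [("beaker",(278,309)),("timer",(437,320)),("tape",(580,304)),("standcorner",(479,293)),("standc2",(520,277)),("c3",(531,300)),("c4",(489,319)),("edge",(400,350))]:
    print(n,atz(ray(T,np.array(b)/1.5),0.0).round(3))
ims=[cv2.resize(d["pixels"][y:y+h,x:x+w,::-1],None,fx=f,fy=f,interpolation=cv2.INTER_CUBIC) for d,x,y,w,h,f in [(T,95,150,100,75,4),(T,315,175,100,75,4),(S,130,230,100,75,4),(S,290,125,100,75,4)]]
cv2.imwrite("pics/c0.png",np.vstack([np.hstack(ims[:2]),np.hstack(ims[2:])]))
E
```

```text
bluecap [0.437 0.013 0.097] [0.001 0.001]
whitecap [0.536 0.426 0.098] [0.007 0.007]
slot [0.476 0.339 0.065] [0.014 0.014]
handletop [ 0.433 -0.25   0.15 ] [0.003 0.003]
beaker [0.427 0.229 0.   ]
timer [ 0.399 -0.116  0.   ]
tape [ 0.429 -0.426  0.   ]
standcorner [ 0.456 -0.209  0.   ]
standc2 [ 0.49  -0.299  0.   ]
c3 [ 0.439 -0.32   0.   ]
c4 [ 0.399 -0.228  0.   ]
edge [ 0.335 -0.035  0.   ]
```

View pics/c0.png

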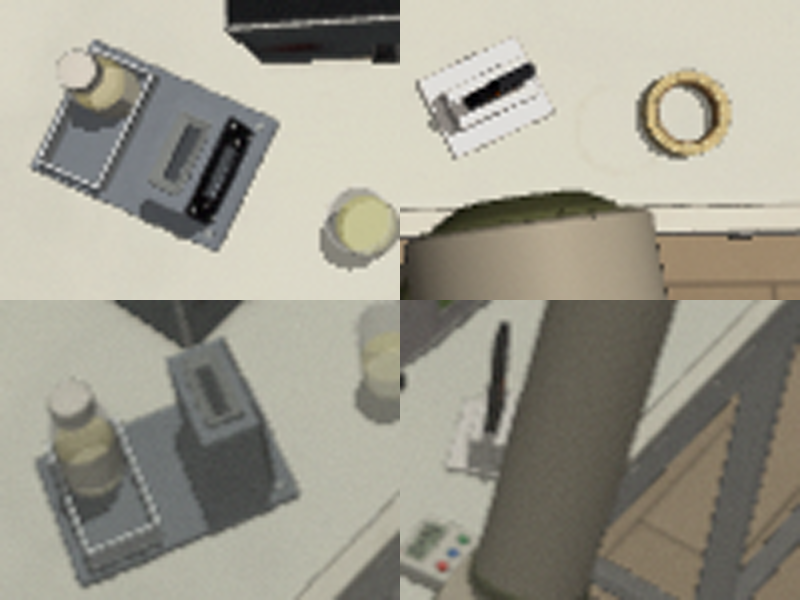

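The crops show the slot at full-image top (140,188) and scene (184,252.5). The empty place is the robot-side end of the box. The plate stands along the stand's long axis, and nothing sits close to it.

```bash
cat >> h.py <<'E'
def go(target,yaw=None,s=None):
    """total shift in current tool axes, and turn about tool z (rad) to bring tool y to yaw deg (shift first)"""
    from rig import observe
    s=s or observe();R=np.array(s["tool_rot"]);d=R.T@(np.array(target)-s["position"])
    y=np.degrees(np.arctan2(R[1,1],R[0,1]))
    w=None if yaw is None else -np.radians((yaw-y+180)%360-180)
    print("pos",np.round(s["position"],4),"yaw",round(y,2),"tilt",np.round(R[:2,2],4),"shift",d.round(4),"rows",round(np.linalg.norm(d)/.06,1),"turn",w, "q",np.round(s["q"],1).tolist(),"t",s["time_s"])
E
python3 - <<'E'
from h import *
from rig import observe
S=dict(np.load("scene0.npz"));T=dict(np.load("top0.npz"));W=dict(np.load("wrist0.npz"))
o=lambda x,y:np.array([95+x/4,150+y/4])
C=[atz(ray(T,o(*c)),.008) for c in[(97,42),(280,122),(220,250),(35,165)]]
print(np.round(C,3),"ctr",np.mean(C,0).round(4))
for a,b in((1,0),(2,3),(0,3),(1,2)): d=C[b]-C[a];print(np.linalg.norm(d).round(3),np.degrees(np.arctan2(d[1],d[0])).round(1))
print("slot",tri([ray(S,(183.75,252.5)),ray(T,o(180,153))]))
print("white",tri([ray(S,(130+72/4,230+90/4)),ray(T,o(77,65))]))
s=observe();R=np.array(s["tool_rot"]);oc,dc=ray(W,W["mtx"][:2,2],True)
print("cam in tool",(R.T@(oc-s["position"])).round(3),(R.T@dc).round(3))
go((.437,.013,.30),63)
E
```

```text
[[0.581 0.448 0.008]
 [0.512 0.295 0.008]
 [0.407 0.343 0.008]
 [0.479 0.496 0.008]] ctr [0.4946 0.3955 0.008 ]
0.168 65.6
0.169 64.9
0.113 154.9
0.115 155.7
slot (array([0.47435438, 0.3559672 , 0.0879473 ]), [np.float64(0.0011343536424028532), np.float64(0.001134353642402929)])
white (array([0.53987008, 0.43028529, 0.11327221]), [np.float64(0.0012075868118533862), np.float64(0.0012075868118533617)])
cam in tool [ 0.068  0.001 -0.143] [-0.269  0.002  0.963]
pos [ 0.1791 -0.5198  0.2308] yaw -70.99 tilt [-0.0001  0.0011] shift [ 0.4174 -0.4198 -0.0686] rows 9.9 turn -2.338553642367654 q [-83.3, 21.8, 74.4, 0.0, 83.9, -12.3] t 0.15
```

```bash
python3 -m jog '[[0,0,0,0.0417,-0.042,-0.0069,100],[0,0,0,0.0417,-0.042,-0.0069,100],[0,0,0,0.0417,-0.042,-0.0069,100],[0,0,0,0.0417,-0.042,-0.0069,100],[0,0,0,0.0417,-0.042,-0.0069,100],[0,0,0,0.0417,-0.042,-0.0069,100],[0,0,0,0.0417,-0.042,-0.0069,100],[0,0,0,0.0417,-0.042,-0.0069,100],[0,0,0,0.0417,-0.042,-0.0069,100],[0,0,0,0.0417,-0.042,-0.0069,100]]'
python3 -m jog '[[0,0,-0.182,0,0,0,100],[0,0,-0.182,0,0,0,100],[0,0,-0.182,0,0,0,100],[0,0,-0.182,0,0,0,100],[0,0,-0.182,0,0,0,100],[0,0,-0.182,0,0,0,100],[0,0,-0.182,0,0,0,100],[0,0,-0.182,0,0,0,100],[0,0,-0.182,0,0,0,100],[0,0,-0.182,0,0,0,100]]'
python3 -m jog '[[0,0,-0.182,0,0,0,100],[0,0,-0.182,0,0,0,100],[0,0,-0.182,0,0,0,100],[0,0,0,0,0,0,100]]'
python3 - <<'E'
from h import *
from rig import optics
go((.437,.013,.2),65)
d=optics.get_image("wrist");np.savez("w1.npz",**d);cv2.imwrite("pics/w1.png",d["pixels"][:,:,::-1])
for P in[(.437,.013,.105),(.437,.013,0)]: print(proj(d,P,True))
E
```

```text
time_s: 1.4
position: [0.437, 0.0149, 0.3006]
tool_rot: [[0.945, 0.326, 0.0], [0.326, -0.945, -0.0], [0.0, 0.0, -1.0]]
ft_force: [1.3, -0.8, 0.1]
grip_width: 0.0857
gripper_force: 0.0
time_s: 2.65
position: [0.4364, 0.013, 0.3001]
tool_rot: [[-0.554, 0.833, -0.001], [0.833, 0.554, 0.0], [0.0, -0.0, -1.0]]
ft_force: [-0.1, -0.5, 0.3]
grip_width: 0.0852
gripper_force: 0.0
time_s: 3.15
position: [0.4365, 0.013, 0.3002]
tool_rot: [[-0.902, 0.431, -0.0], [0.431, 0.902, 0.0], [0.0, -0.0, -1.0]]
ft_force: [-0.5, -0.1, 1.3]
grip_width: 0.0854
gripper_force: 0.0
pos [0.4365 0.013  0.3002] yaw 64.48 tilt [-0.0004  0.0001] shift [-0.0005  0.0003  0.1002] rows 1.7 turn -0.009118116054118032 q [-13.9, 7.5, 82.8, 0.0, 89.7, -78.4] t 3.15
[252.14170696 172.22436287]
[252.0800762  158.57622258]
```

View pics/w1.png

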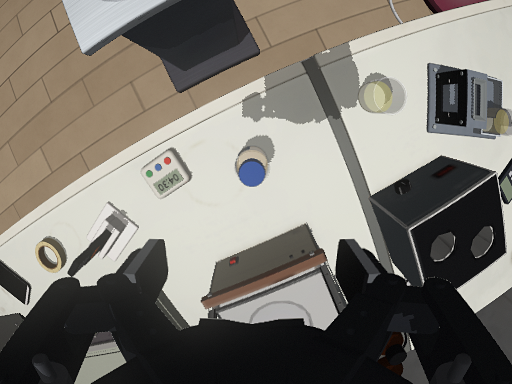

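The wrist view shows the blue cap at (252,173), matching the predicted (252,172).

```bash
python3 - <<'E'
from h import *
T=dict(np.load("top0.npz"));W=dict(np.load("w1.npz"));S=dict(np.load("scene0.npz"))
def blob(d,c,r):
    hsv=cv2.cvtColor(d["pixels"],cv2.COLOR_RGB2HSV);m=cv2.inRange(hsv,(100,120,50),(130,255,255))
    k=np.zeros_like(m);cv2.circle(k,c,r,255,-1);M=cv2.moments(m&k,True);return M["m10"]/M["m00"],M["m01"]/M["m00"]
b=[blob(W,(252,173),25),blob(T,(251,199),15),blob(S,(267,188),15)];print(b)
p=tri([ray(W,b[0],True),ray(T,b[1]),ray(S,b[2])]);print(p)
go((p[0][0],p[0][1],.04),65)
E
```

```text
[(251.36344969199178, 173.3223819301848), (251.34666666666666, 197.94666666666666), (266.4347826086956, 186.2173913043478)]
(array([0.43890108, 0.01211701, 0.10090747]), [np.float64(0.0009323419019857913), np.float64(0.0004790812154056596), np.float64(0.0009346866301738792)])
pos [0.4365 0.0129 0.3002] yaw 64.35 tilt [-0.0003  0.0001] shift [-0.0026  0.0003  0.2602] rows 4.3 turn -0.011265523693730494 q [-13.9, 7.5, 82.8, -0.0, 89.7, -78.3] t 3.2
```

```bash
python3 -m jog '[[0,0,-0.011,-0.0026,0,0.05,100],[0,0,0,0,0,0.05,100],[0,0,0,0,0,0.05,100],[0,0,0,0,0,0.04,100],[0,0,0,0,0,0.03,100],[0,0,0,0,0,0.025,100],[0,0,0,0,0,0.015,100],[0,0,0,0,0,0,100]]'
python3 -m jog '[[0,0,0,0,0,0,40],[0,0,0,0,0,0,20],[0,0,0,0,0,0,20],[0,0,0,0,0,0,20],[0,0,0,0,0,0,20],[0,0,0,0,0,0,20]]' 40
```

```text
time_s: 4.2
position: [0.4386, 0.0119, 0.0397]
tool_rot: [[-0.907, 0.422, -0.002], [0.422, 0.907, 0.001], [0.002, -0.0, -1.0]]
ft_force: [-0.1, 0.2, 0.4]
grip_width: 0.0854
gripper_force: 0.0
time_s: 4.95
position: [0.4394, 0.0119, 0.0412]
tool_rot: [[-0.908, 0.42, 0.002], [0.42, 0.908, -0.0], [-0.002, 0.001, -1.0]]
ft_force: [0.2, 2.0, 7.0]
grip_width: 0.0438
gripper_force: 40.6
```

```bash
python3 -m jog '[[0,0,0,0,0,-0.02,20],[0,0,0,0,0,-0.04,20],[0,0,0,0,0,-0.05,20],[0,0,0,0,0,-0.05,20],[0,0,0,0,0,-0.04,20],[0,0,0,0,0,0,20]]'
python3 -m jog '[[0,0,0,0.01,0.02,0,20],[0,0,0,0.021,0.042,0,20],[0,0,0,0.023,0.047,0,20],[0,0,0,0.023,0.047,0,20],[0,0,0,0.023,0.047,0,20],[0,0,0,0.023,0.047,0,20],[0,0,0,0.021,0.042,0,20],[0,0,0,0.01,0.02,0,20],[0,0,0,0,0,0,20],[0,0,0,0,0,0,20]]'
python3 - <<'E'
from h import *
from rig import optics,observe
s=observe();print(s["grip_width"],s["gripper_force"],s["ft_force"])
go((.493,.451,.25),65.3)
d=optics.get_image("wrist");np.savez("w2.npz",**d);cv2.imwrite("pics/w2.png",cv2.resize(d["pixels"][:,:,::-1],(768,576),interpolation=cv2.INTER_CUBIC))
c=np.array([.4946,.3955,0]);a=np.radians(65.3);R=np.array([[np.cos(a),-np.sin(a),0],[np.sin(a),np.cos(a),0],[0,0,1]])
for P in[(-.045,0,.09),(.05,.0245,.008),(.075,.049,.032),(.025,.049,.032),(.075,-.049,.032),(.025,-.049,.032)]: print(P,proj(d,c+R@P,True)*1.5)
E
```

```text
time_s: 5.7
position: [0.4397, 0.0117, 0.2429]
tool_rot: [[-0.908, 0.42, 0.006], [0.42, 0.908, -0.001], [-0.006, 0.001, -1.0]]
ft_force: [-0.3, 0.7, -1.6]
grip_width: 0.0437
gripper_force: 41.6
time_s: 6.95
position: [0.4298, 0.3588, 0.2395]
tool_rot: [[-0.908, 0.42, -0.001], [0.42, 0.908, -0.001], [0.001, -0.002, -1.0]]
ft_force: [0.4, 0.3, -1.5]
grip_width: 0.0438
gripper_force: 41.6
0.04381036463915429 41.568655665032566 [ 0.44106635  0.31885687 -1.49343339]
pos [0.4298 0.3588 0.2395] yaw 65.17 tilt [-0.0015 -0.0011] shift [-0.0186  0.1102 -0.0107] rows 1.9 turn -0.002232991615146626 q [27.8, 22.5, 71.8, -0.0, 85.8, -37.4] t 6.95
(-0.045, 0, 0.09) [400.35016189 331.78126463]
(0.05, 0.0245, 0.008) [503.21775249 271.69339854]
(0.075, 0.049, 0.032) [540.75637753 249.8079044 ]
(0.025, 0.049, 0.032) [483.52639688 248.79276475]
(0.075, -0.049, 0.032) [529.93227577 358.29539816]
(0.025, -0.049, 0.032) [476.23982733 359.94480618]
```

View pics/w2.png

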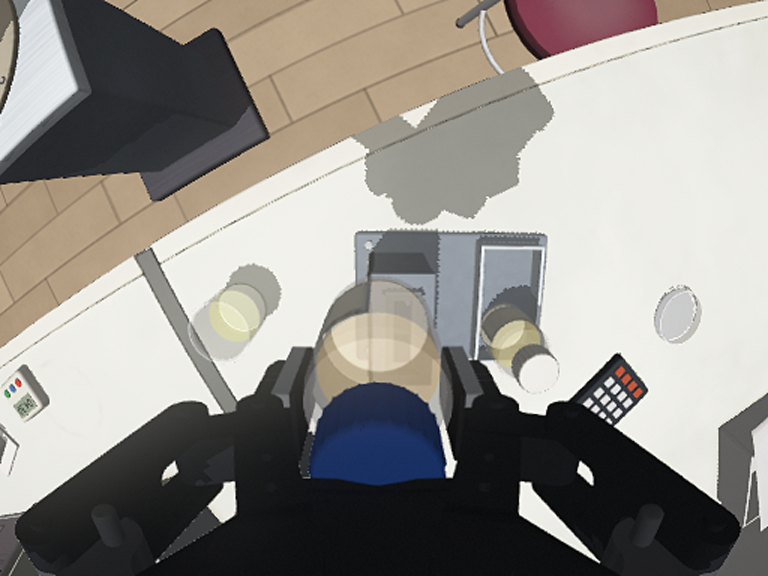

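The bottle is held. The box's inner front corners are at about (484,247) and (540,247), against predictions of (483.5,249) and (541,250). I'll zoom in with the predicted outline drawn on.

```bash
cat >> h.py <<'E'
def pose(c,yaw):
    a=np.radians(yaw);R=np.array([[np.cos(a),-np.sin(a),0],[np.sin(a),np.cos(a),0],[0,0,1]]);return lambda P:np.array([c[0],c[1],0])+R@np.asarray(P)
E
python3 - <<'E'
from h import *
d=dict(np.load("w2.npz"));f=pose((.4946,.3955),65.3);x0,y0,k=225,145,5
im=cv2.resize(d["pixels"][y0:y0+115,x0:x0+150,::-1],None,fx=k,fy=k,interpolation=cv2.INTER_CUBIC)
def line(A,B,col):
    p=[tuple(int(v) for v in (proj(d,f(np.array(A)+(np.array(B)-A)*t),True)+.5-[x0,y0])*k) for t in np.linspace(0,1,8)]
    for a,b in zip(p,p[1:]): cv2.line(im,a,b,col,1)
def rect(x1,x2,y1,y2,z,col):
    P=[(x1,y1,z),(x2,y1,z),(x2,y2,z),(x1,y2,z)]
    for a,b in zip(P,P[1:]+P[:1]): line(a,b,col)
rect(-.086,.086,-.059,.059,.008,(0,0,255));rect(.025,.075,-.049,.049,.032,(0,255,0));rect(-.067,-.023,-.042,.042,.09,(255,0,255))
cv2.imwrite("pics/c2.png",im)
E
```

```text
(no output)
```

View pics/c2.png

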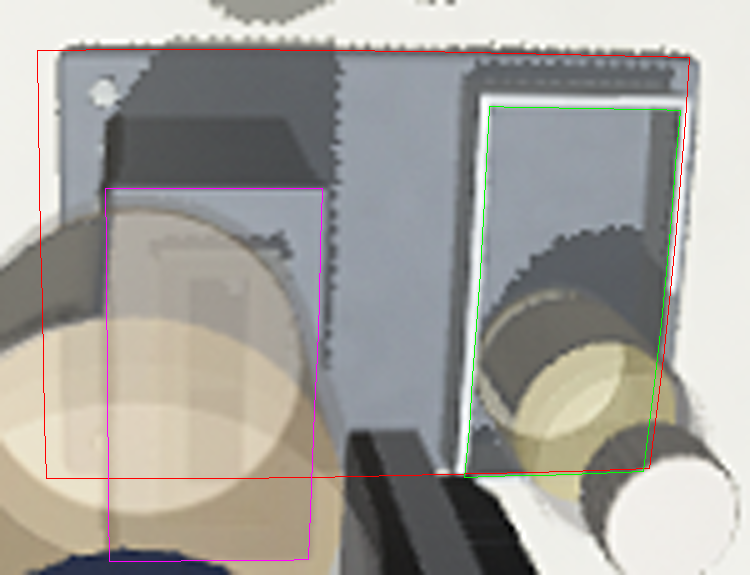

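```bash
python3 -m jog '[[0,0,0,-0.003,0.018,0,20],[0,0,0,-0.006,0.037,0,20],[0,0,0,-0.006,0.037,0,20],[0,0,-0.002,-0.003,0.018,0.02,20],[0,0,0,0,0,0.05,20],[0,0,0,0,0,0.05,20],[0,0,0,0,0,0.025,20],[0,0,0,0,0,0.01,20],[0,0,0,0,0,0,20],[0,0,0,0,0,0,20]]'
python3 - <<'E'
from h import *
from rig import optics
f=pose((.4946,.3955),65.3);g=f((.05,.025,0));print(g)
go((g[0],g[1],.052),65.3)
d=optics.get_image("wrist");np.savez("w3.npz",**d)
x0,y0,k=150,60,3
im=cv2.resize(d["pixels"][y0:y0+190,x0:x0+210,::-1],None,fx=k,fy=k,interpolation=cv2.INTER_CUBIC)
P=[(.025,-.049,.032),(.075,-.049,.032),(.075,.049,.032),(.025,.049,.032)]
p=[tuple(int(v) for v in (proj(d,f(q),True)+.5-[x0,y0])*k) for q in P]
for a,b in zip(p,p[1:]+p[:1]): cv2.line(im,a,b,(0,255,0),1)
cv2.imwrite("pics/c3.png",im)
E
```

```text
time_s: 8.25
position: [0.4932, 0.4521, 0.0869]
tool_rot: [[-0.909, 0.418, 0.002], [0.418, 0.909, 0.001], [-0.001, 0.002, -1.0]]
ft_force: [0.2, 0.5, -1.5]
grip_width: 0.0433
gripper_force: 41.6
[0.49278065 0.45137209 0.        ]
pos [0.4932 0.4521 0.0869] yaw 65.3 tilt [0.0022 0.0014] shift [ 0.0001 -0.0009  0.0349] rows 0.6 turn -1.1231218953822703e-05 q [32.4, 40.4, 65.3, -0.0, 74.1, -32.9] t 8.25
```

View pics/c3.png

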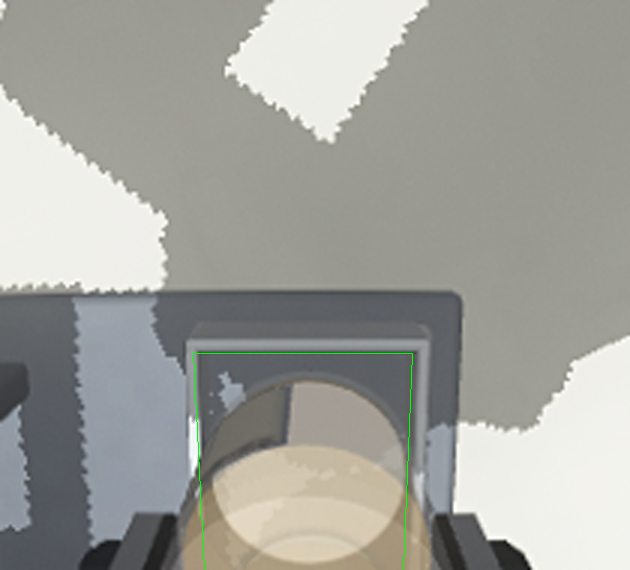

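The box's inner side edges are at x≈197 and 417, so its centre is 307, and the bottle's underside is centred at about 308. That is aligned, so I go straight down.

```bash
python3 -m jog '[[0,0,0,0,0,0.01,20],[0,0,0,0,0,0.01,20],[0,0,0,0,0,0.008,20],[0,0,0,0,0,0.005,20],[0,0,0,0,0,0,20],[0,0,0,0,0,0,20]]'
python3 - <<'E'
from rig import observe
s=observe();print(s["position"],s["ft_force"],s["wrist_torque"])
E
```

```text
time_s: 9.05
position: [0.4925, 0.4518, 0.0523]
tool_rot: [[-0.909, 0.418, -0.0], [0.418, 0.909, -0.0], [0.0, -0.0, -1.0]]
ft_force: [1.5, -1.9, -3.5]
grip_width: 0.0436
gripper_force: 41.5
[0.49249694 0.45184906 0.05226062] [ 1.47077234 -1.86258038 -3.54828212] [-0.19025312 -0.32180922  0.01363035]
```

```bash
python3 -m jog '[[0,0,0,0,0,0.001,20],[0,0,0,0,0,0.001,20],[0,0,0,0,0,0,20]]'; python3 -m jog '[[0,0,0,0,0,0.001,20],[0,0,0,0,0,0,20]]'
```

```text
time_s: 9.43
position: [0.4927, 0.4521, 0.0506]
tool_rot: [[-0.909, 0.418, 0.001], [0.418, 0.909, 0.0], [-0.0, 0.001, -1.0]]
ft_force: [2.1, -1.5, -0.4]
grip_width: 0.044
gripper_force: 41.7
time_s: 9.68
position: [0.4926, 0.452, 0.0494]
tool_rot: [[-0.909, 0.418, 0.0], [0.418, 0.909, 0.0], [-0.0, 0.0, -1.0]]
ft_force: [2.2, -0.7, 0.3]
grip_width: 0.0436
gripper_force: 41.8
```

```bash
python3 -m jog '[[0,0,0,0,0,0.0008,20],[0,0,0,0,0,0,20],[0,0,0,0,0,0,20]]'
```

```text
time_s: 10.05
position: [0.4927, 0.452, 0.0493]
tool_rot: [[-0.909, 0.418, 0.001], [0.418, 0.909, 0.0], [-0.001, 0.001, -1.0]]
ft_force: [0.9, -2.5, 4.9]
grip_width: 0.044
gripper_force: 42.2
```

```bash
python3 -m jog '[[0,0,0,0,0,0,55],[0,0,0,0,0,0,60],[0,0,0,0,0,0,70],[0,0,0,0,0,0,90],[0,0,0,0,0,0,100],[0,0,0,0,0,0,100]]'
python3 -m jog '[[0,0,0,0,0,-0.02,100],[0,0,0,0,0,-0.04,100],[0,0,0,0,0,-0.06,100],[0,0,0,0,0,-0.06,100],[0,0,0,0,0,-0.05,100]]'
python3 - <<'E'
from h import *
from rig import optics
T=dict(np.load("top0.npz"));hand=[(465,103),(535,70)]
q=[atz(ray(T,(315+x/4,175+y/4)),.12)for x,y in hand];print(q)
sc=[atz(ray(T,(315+x/4,175+y/4)),.006)for x,y in[(416,80),(514,38),(555,108),(458,158)]];print(np.round(sc,3),np.mean(sc,0))
for a,b in((0,1),(3,2),(0,3),(1,2)):d=sc[b]-sc[a];print(np.linalg.norm(d),np.degrees(np.arctan2(d[1],d[0])))
go((.43,.40,.30))
ims=[]
for n,x0,y0,w,h,k in(("top",95,150,100,75,4),("scene",130,230,100,75,4)):
    d=optics.get_image(n);ims.append(cv2.resize(d["pixels"][y0:y0+h,x0:x0+w,::-1],None,fx=k,fy=k,interpolation=cv2.INTER_CUBIC))
cv2.imwrite("pics/c4.png",np.hstack(ims))
E
```

```text
time_s: 10.8
position: [0.4925, 0.4519, 0.0485]
tool_rot: [[-0.909, 0.418, -0.0], [0.418, 0.909, 0.0], [0.0, 0.0, -1.0]]
ft_force: [-0.5, -0.2, 0.2]
grip_width: 0.0851
gripper_force: 0.0
time_s: 11.42
position: [0.4923, 0.4519, 0.2813]
tool_rot: [[-0.909, 0.418, 0.002], [0.418, 0.909, 0.001], [-0.001, 0.002, -1.0]]
ft_force: [0.7, 0.3, 0.1]
grip_width: 0.0857
gripper_force: 0.0
[array([ 0.4200307 , -0.52316568,  0.12      ]), array([ 0.44402238, -0.57683549,  0.12      ])]
[[ 0.452 -0.529  0.006]
 [ 0.485 -0.611  0.006]
 [ 0.428 -0.639  0.006]
 [ 0.388 -0.558  0.006]] [ 0.43816877 -0.58439501  0.006     ]
0.08782850749726824 -67.82980010048756
0.08961685834746418 -64.03816080338471
0.06992875245140336 -155.38838702539203
0.06410225004234335 -153.7406830869024
pos [0.4923 0.4519 0.2813] yaw 65.32 tilt [0.0016 0.001 ] shift [ 0.0349 -0.0731 -0.0188] rows 1.4 turn None q [32.4, 33.2, 46.8, 0.0, 99.9, -32.9] t 11.425
```

View pics/c4.png

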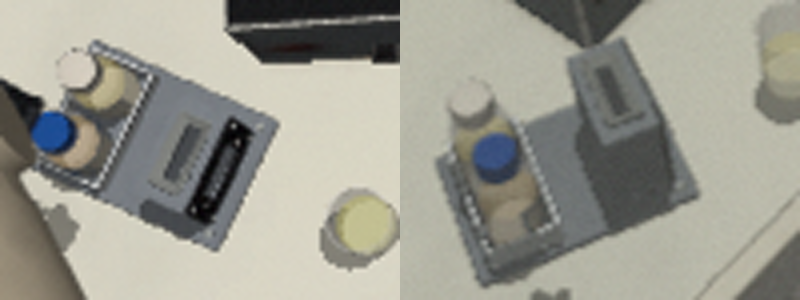

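The blue bottle stands in the box beside the white one, and the gripper is clear of it. Next is the plate.

```bash
python3 -m jog '[[0,0,0,0.018,-0.048,0,100],[0,0,0,0.0178,-0.0478,-0.009,100],[0,0,0,-0.0239,-0.052,0,100],[0,0,0,-0.0239,-0.052,0,100],[0,0,0,-0.0239,-0.052,0,100],[0,0,0,-0.0239,-0.052,0,100],[0,0,0,-0.0239,-0.052,0,100],[0,0,0,-0.0239,-0.052,0,100],[0,0,0,-0.0239,-0.052,0,100],[0,0,0,-0.0239,-0.052,0,100]]'
python3 -m jog '[[0,0,0,-0.0239,-0.052,0,100],[0,0,0,-0.0239,-0.052,0,100],[0,0,0,-0.0239,-0.052,0,100],[0,0,0.156,0,0,0,100],[0,0,0.156,0,0,0,100],[0,0,0.156,0,0,0,100],[0,0,0.156,0,0,0,100],[0,0,0.154,0,0,0,100],[0,0,0,0,0,0,100]]'
python3 - <<'E'
from h import *
from rig import optics
T=dict(np.load("top0.npz"))
o=lambda x,y:(315+(x-400)/4,175+y/4)
q=[atz(ray(T,o(*c)),.125)for c in[(465,103),(535,70)]];d=q[1]-q[0];print(np.round(q,4),np.mean(q,0),np.degrees(np.arctan2(d[1],d[0])))
sc=[atz(ray(T,o(*c)),.005)for c in[(416,80),(514,38),(555,108),(458,158)]];m=np.mean(sc,0);print(np.round(sc,3),m)
for a,b in((0,1),(3,2),(0,3),(1,2)):d=sc[b]-sc[a];print(np.linalg.norm(d).round(3),np.degrees(np.arctan2(d[1],d[0])).round(1))
go((m[0],m[1],.2),22)
d=optics.get_image("wrist");np.savez("w5.npz",**d)
for n,P in(("top",(0,0,.136)),("base",(0,0,0))):print(n,proj(d,m*[1,1,0]+P,True))
E
```

```text
time_s: 12.78
position: [0.4194, -0.0797, 0.2872]
tool_rot: [[-0.909, 0.418, -0.0], [0.418, 0.909, 0.0], [0.0, 0.0, -1.0]]
ft_force: [0.4, -0.5, -0.0]
grip_width: 0.0855
gripper_force: 0.0
time_s: 13.9
position: [0.4198, -0.2495, 0.2871]
tool_rot: [[-0.355, 0.935, -0.001], [0.935, 0.355, 0.001], [0.001, -0.0, -1.0]]
ft_force: [-0.7, -0.8, -0.3]
grip_width: 0.0854
gripper_force: 0.0
[[ 0.4237 -0.2255  0.125 ]
 [ 0.4477 -0.2786  0.125 ]] [ 0.43572985 -0.25206784  0.125     ] -65.65562068886486
[[ 0.457 -0.207  0.005]
 [ 0.49  -0.288  0.005]
 [ 0.432 -0.318  0.005]
 [ 0.393 -0.238  0.005]] [ 0.44293223 -0.26279747  0.005     ]
0.087 -67.6
0.089 -63.7
0.071 -153.8
0.065 -152.2
pos [ 0.4198 -0.2495  0.2871] yaw 20.82 tilt [-0.0005  0.0005] shift [-0.0207  0.0169  0.087 ] rows 1.5 turn -0.02064249575254719 q [-44.6, 13.4, 77.4, 0.0, 89.2, -65.5] t 13.9
top [267.56215322 199.62941922]
base [262.78300276 173.23703921]
```

```bash
cat > fit.py <<'E'
from h import *
from scipy.optimize import minimize
def boxes(p,dz):
    f=pose(p[:2],np.degrees(p[2]));out=[]
    for w,z0,z1 in((.022,.036,.091),(.015,.085,.136)):
        out.append([f((sx*.005,sy*w,z))+[0,0,dz] for sx in(-1,1) for sy in(-1,1) for z in(z0,z1)])
    return out
def sil(d,fish,p,dz,x0,y0,n,k):
    m=np.zeros((n*k,n*k),np.uint8)
    for B in boxes(p,dz):
        u=np.array([(proj(d,P,fish)+.5-[x0,y0])*k for P in B])
        cv2.fillConvexPoly(m,cv2.convexHull((u*16).astype(np.int32)),255,shift=4)
    return cv2.resize(m,(n,n),interpolation=cv2.INTER_AREA)/255.
def fit(views,p0,n=90,k=6,thr=85):
    data=[]
    for d,fish in views:
        c=proj(d,[p0[0],p0[1],.09],fish);x0,y0=(c-n/2).astype(int)
        m=(d["pixels"][y0:y0+n,x0:x0+n].max(2)<thr).astype(np.uint8)
        L,lab=cv2.connectedComponents(m);s0=sil(d,fish,p0,0,x0,y0,n,k)
        best=max(range(1,L),key=lambda i:((lab==i)*s0).sum());data.append((d,fish,x0,y0,(lab==best).astype(float)))
    def cost(v,full=False):
        e=[]
        for d,fish,x0,y0,m in data:
            s=sil(d,fish,[v[0]/100,v[1]/100,v[2]],v[3]/100,x0,y0,n,k);e.append(1-np.minimum(s,m).sum()/np.maximum(s,m).sum())
        return e if full else np.sum(e)
    r=minimize(cost,[p0[0]*100,p0[1]*100,p0[2],0],method="Nelder-Mead",options=dict(initial_simplex=[[p0[0]*100+a,p0[1]*100+b,p0[2]+c,e] for a,b,c,e in((0,0,0,0),(1,0,0,0),(0,1,0,0),(0,0,.1,0),(0,0,0,.7))],xatol=1e-3,fatol=1e-4))
    v=r.x;return np.array([v[0]/100,v[1]/100,np.degrees(v[2]),v[3]/100]),cost(v,True)
E
python3 - <<'E'
from fit import *
T=dict(np.load("top0.npz"));W=dict(np.load("w5.npz"))
for vs in([(W,True)],[(T,False)],[(W,True),(T,False)]):
  for thr in (70,95):
    p,e=fit(vs,(.44,-.258,np.radians(22)),thr=thr);print(thr,p.round(4),np.round(e,3))
E
```

```text
70 [ 0.4594 -0.2834 23.5109 -0.2177] [0.399]
95 [ 4.41700e-01 -2.60400e-01  2.66571e+01  7.00000e-04] [0.102]
70 [ 4.42200e-01 -2.58800e-01  2.73602e+01  5.20000e-03] [0.183]
95 [ 4.42100e-01 -2.58700e-01  2.60886e+01  4.80000e-03] [0.137]
70 [ 4.41900e-01 -2.58100e-01  2.76607e+01  3.80000e-03] [0.628 0.186]
95 [ 4.41800e-01 -2.59600e-01  2.64987e+01  2.30000e-03] [0.127 0.172]
```

```bash
python3 - <<'E'
from h import *
go((.4418,-.2598,.099),26.6)
E
```

```text
pos [ 0.4198 -0.2495  0.2872] yaw 20.92 tilt [-0.0004  0.0004] shift [-0.0175  0.0169  0.1881] rows 3.2 turn -0.0991070025947068 q [-44.6, 13.4, 77.3, 0.0, 89.2, -65.6] t 13.95
```

```bash
python3 -m jog '[[0,0,0,-0.0175,0.0169,0,100],[0,0,-0.099,0,0,0.03,100],[0,0,0,0,0,0.05,100],[0,0,0,0,0,0.05,100],[0,0,0,0,0,0.035,100],[0,0,0,0,0,0.02,100],[0,0,0,0,0,0.003,100],[0,0,0,0,0,0,100],[0,0,0,0,0,0,100]]'
python3 - <<'E'
from h import *
go((.4418,-.2598,.099),26.6)
E
```

```text
time_s: 15.08
position: [0.4423, -0.2604, 0.1005]
tool_rot: [[-0.445, 0.895, 0.001], [0.895, 0.445, -0.001], [-0.002, 0.001, -1.0]]
ft_force: [-0.3, 0.1, 0.4]
grip_width: 0.0854
gripper_force: 0.0
pos [ 0.4423 -0.2604  0.1005] yaw 26.45 tilt [ 0.0013 -0.0013] shift [ 0.0007 -0.0002  0.0015] rows 0.0 turn -0.0025809860080391726 q [-43.7, 26.1, 91.6, 0.0, 62.2, -70.2] t 15.075
```

```bash
python3 -m jog '[[0,0,0,0,0,0.001,60],[0,0,0,0,0,0,40],[0,0,0,0,0,0,25],[0,0,0,0,0,0,15],[0,0,0,0,0,0,0],[0,0,0,0,0,0,0],[0,0,0,0,0,0,0],[0,0,0,0,0,0,0]]' 50; python3 -c "
from rig import observe;s=observe();print(s['wrist_torque'],s['position'])"
```

```text
time_s: 16.08
position: [0.442, -0.2601, 0.0986]
tool_rot: [[-0.445, 0.896, 0.0], [0.896, 0.445, -0.0], [-0.0, 0.0, -1.0]]
ft_force: [-1.0, -0.7, 2.4]
grip_width: 0.0094
gripper_force: 48.9
[ 0.01358819 -0.05043567  0.04058768] [ 0.44202589 -0.26012264  0.09862541]
```

```bash
python3 -m jog '[[0,0,0,0,0,-0.005,0],[0,0,0,0,0,-0.01,0],[0,0,0,0,0,-0.015,0],[0,0,0,0,0,-0.02,0],[0,0,0,0,0,-0.03,0],[0,0,0,0,0,-0.04,0],[0,0,0,0,0,-0.03,0],[0,0,0,0,0,-0.01,0],[0,0,0,0.018,0.008,0,0],[0,0,0,0.036,0.016,0,0]]' 80
python3 -m jog '[[0,0,0,0.046,0.021,0,0],[0,0,0,0.05,0.0226,0,0],[0,0,0,0.05,0.0226,0,0],[0,0,0,0.05,0.0226,0,0],[0,0,0,0.05,0.0226,0,0],[0,0,0,0.05,0.0226,0,0],[0,0,0,0.05,0.0226,0,0],[0,0,0,0.05,0.0226,0,0],[0,0,0,0.045,0.02,0,0],[0,0,0,0.04,0.018,0,0]]'
python3 -m jog '[[0,0,0,0.035,0.016,0,0],[0,0,0,0.018,0.008,0,0],[0,0,-0.1,0,0,0,0],[0,0,-0.16,0,0,0,0],[0,0,-0.16,0,0,0,0],[0,0,-0.16,0,0,0,0],[0,0,-0.096,0,0,0,0],[0,0,0,0,0,0,0],[0,0,0,0,0,0,0]]'
python3 - <<'E'
from h import *
from rig import optics
f=pose((.4946,.3955),65.3);g=f((-.045,0,.0))+.0007*np.array([.418,.909,0]);print(g)
go((g[0],g[1],.26),65.3)
for n in("wrist","top","scene"):np.savez(f"{n}6.npz",**optics.get_image(n))
E
```

```text
time_s: 17.32
position: [0.4388, -0.1999, 0.257]
tool_rot: [[-0.443, 0.896, -0.002], [0.896, 0.443, 0.002], [0.003, -0.001, -1.0]]
ft_force: [0.3, 0.9, -0.3]
grip_width: 0.0089
gripper_force: 77.8
time_s: 18.58
position: [0.4181, 0.3284, 0.2571]
tool_rot: [[-0.446, 0.895, -0.003], [0.895, 0.446, -0.001], [0.0, -0.003, -1.0]]
ft_force: [0.5, -0.8, -2.0]
grip_width: 0.0092
gripper_force: 77.9
time_s: 19.7
position: [0.4177, 0.3843, 0.2582]
tool_rot: [[-0.906, 0.422, -0.001], [0.422, 0.906, -0.0], [0.0, -0.001, -1.0]]
ft_force: [0.4, 0.2, -0.8]
grip_width: 0.0092
gripper_force: 78.0
[0.47608858 0.35525343 0.        ]
pos [0.4177 0.3843 0.2582] yaw 65.02 tilt [-0.0007 -0.0005] shift [-0.0652 -0.0017 -0.0018] rows 1.1 turn -0.004803670016055306 q [30.7, 22.7, 68.5, -0.0, 88.9, -34.4] t 19.7
```

```bash
python3 -m jog '[[0,0,-0.005,-0.015,-0.0005,0,0],[0,0,0,-0.03,-0.0007,0,0],[0,0,0,-0.02,-0.0005,0,0],[0,0,0,0,0,0.02,0],[0,0,0,0,0,0.02,0],[0,0,0,0,0,0.013,0],[0,0,0,0,0,0,0],[0,0,0,0,0,0,0]]'
python3 - <<'E'
from h import *
from rig import optics,observe
s=observe();f=pose((.4949,.3961),65.3);go(f((-.045,0,.205)),65.3)
R=np.array(s["tool_rot"]);t=np.array(s["position"])
def tool(x,y,h): # plate frame: x=tool y, y=tool x ; h above lower edge
    return t+R@np.array([y,x,.0926-h])
def ov(im,d,fish,x0,y0,k,pts,col):
    p=[]
    for a,b in zip(pts,pts[1:]+pts[:1]):
        for u in np.linspace(0,1,6): p.append((proj(d,a+(b-a)*u,fish)+.5-[x0,y0])*k)
    cv2.polylines(im,[np.array(p).astype(np.int32)],True,col,1)
ims=[]
for n,w,h,k in(("wrist",100,150,4),("scene",100,75,4),("top",100,75,4)):
    d=optics.get_image(n);np.savez(f"{n}7.npz",**d);fish=n=="wrist"
    c=proj(d,f((-.045,0,.11)),fish);x0,y0=(c-[w/2,h/2]).astype(int);y0=min(y0,384-h);x0=min(x0,512-w)
    im=cv2.resize(d["pixels"][y0:y0+h,x0:x0+w,::-1],None,fx=k,fy=k,interpolation=cv2.INTER_CUBIC)
    ov(im,d,fish,x0,y0,k,[f((-.045+a*.006,b*.023,.090)) for a,b in((1,1),(1,-1),(-1,-1),(-1,1))],(0,255,0))
    ov(im,d,fish,x0,y0,k,[f((-.045+a*.012,b*.029,.098)) for a,b in((1,1),(1,-1),(-1,-1),(-1,1))],(255,255,0))
    ov(im,d,fish,x0,y0,k,[tool(a*.005,b*.022,0.004) for a,b in((1,1),(1,-1),(-1,-1),(-1,1))],(0,0,255))
    ov(im,d,fish,x0,y0,k,[tool(a*.005,b*.022,.085) for a,b in((1,1),(1,-1),(-1,-1),(-1,1))],(0,0,255))
    ims.append(im);print(n,x0,y0)
cv2.imwrite("pics/c7.png",np.hstack([ims[0],np.vstack(ims[1:])]))
E
```

```text
time_s: 20.85
position: [0.4767, 0.356, 0.2063]
tool_rot: [[-0.909, 0.416, 0.001], [0.416, 0.909, 0.001], [-0.001, 0.001, -1.0]]
ft_force: [0.1, 0.6, -0.3]
grip_width: 0.0093
gripper_force: 78.0
pos [0.4767 0.356  0.2063] yaw 65.43 tilt [0.0012 0.0006] shift [ 0.0002 -0.001   0.0013] rows 0.0 turn 0.00224067007141521 q [25.4, 27.3, 69.4, 0.0, 83.2, -40.1] t 20.85
wrist 200 119
scene 132 210
top 88 149
```

View pics/c7.png

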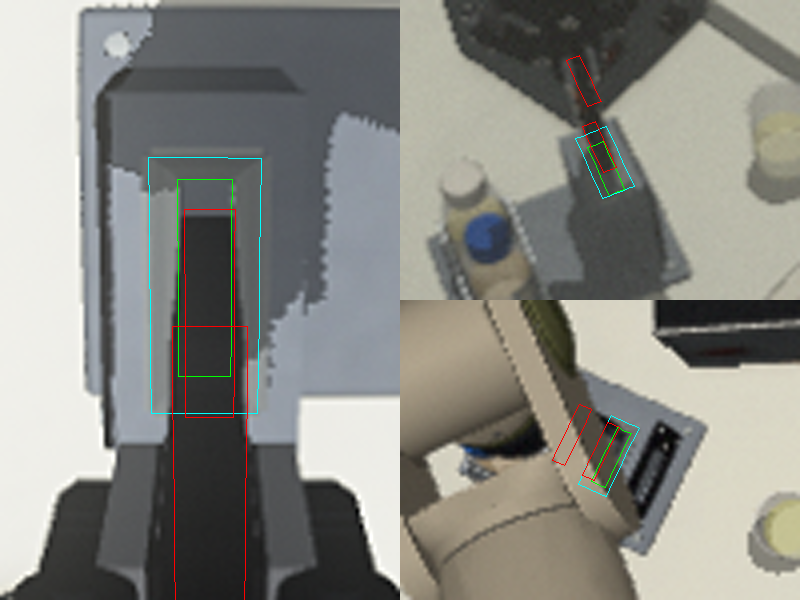

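The plate hangs over the slot. In the wrist crop the plate's lower edge spans x 181–236 (centre 208), and the slot is at about 178–235, so x is aligned. The plate's near edge shows at y≈217 against 209 predicted, so I check the y offset with pixel profiles.

```bash
python3 - <<'E'
from h import *
W=dict(np.load("wrist7.npz"));g=cv2.cvtColor(W["pixels"],cv2.COLOR_RGB2GRAY).astype(int)
print("col 250-253, rows 135..178",[(r,int(g[r,250:254].mean())) for r in range(135,178)])
print("row 167-170 cols 232..272",[(c,int(g[167:171,c].mean())) for c in range(232,273)])
print("row 185-190 (plate)",[(c,int(g[185:190,c].mean())) for c in range(236,268)])
f=pose((.4949,.3961),65.3)
for n,P in(("tower+y top",(-.045,.042,.09)),("tower bottom",(-.045,.042,.008)),("lip out",(-.045,.029,.098)),("slot edge top",(-.045,.023,.09)),("slot edge bottom",(-.045,.023,.082)),("lip left",(-.057,.02,.098)),("lip right",(-.033,.02,.098)),("slot l",(-.051,.02,.09)),("slot r",(-.039,.02,.09))):print(n,proj(W,f(P),True).round(1))
E
```

```text
col 250-253, rows 135..178 [(135, 86), (136, 71), (137, 72), (138, 72), (139, 72), (140, 71), (141, 74), (142, 90), (143, 96), (144, 96), (145, 95), (146, 95), (147, 96), (148, 95), (149, 96), (150, 96), (151, 96), (152, 96), (153, 95), (154, 95), (155, 99), (156, 111), (157, 107), (158, 89), (159, 87), (160, 88), (161, 91), (162, 91), (163, 91), (164, 93), (165, 91), (166, 91), (167, 91), (168, 90), (169, 90), (170, 91), (171, 92), (172, 90), (173, 48), (174, 44), (175, 44), (176, 45), (177, 46)]
row 167-170 cols 232..272 [(232, 165), (233, 165), (234, 166), (235, 170), (236, 168), (237, 140), (238, 134), (239, 138), (240, 137), (241, 141), (242, 143), (243, 143), (244, 130), (245, 84), (246, 93), (247, 92), (248, 93), (249, 92), (250, 91), (251, 91), (252, 90), (253, 90), (254, 90), (255, 89), (256, 89), (257, 96), (258, 109), (259, 98), (260, 98), (261, 98), (262, 95), (263, 95), (264, 96), (265, 98), (266, 101), (267, 97), (268, 89), (269, 90), (270, 90), (271, 89), (272, 90)]
row 185-190 (plate) [(236, 167), (237, 149), (238, 137), (239, 135), (240, 135), (241, 140), (242, 143), (243, 133), (244, 72), (245, 47), (246, 48), (247, 48), (248, 47), (249, 47), (250, 47), (251, 46), (252, 45), (253, 45), (254, 45), (255, 44), (256, 44), (257, 42), (258, 47), (259, 75), (260, 101), (261, 98), (262, 95), (263, 95), (264, 96), (265, 97), (266, 100), (267, 97)]
tower+y top [250.8 141.9]
tower bottom [251.  135.1]
lip out [250.7 158. ]
slot edge top [250.7 163.3]
slot edge bottom [250.8 161.9]
lip left [236.7 168.3]
lip right [264.7 168.4]
slot l [244.  166.7]
slot r [257.5 166.7]
```

```bash
python3 -m jog '[[0,0,0.002,0.0012,-0.0004,0.006,0],[0,0,0,0,0,0.006,0],[0,0,0,0,0,0.004,0],[0,0,0,0,0,0.004,0],[0,0,0,0,0,0,0],[0,0,0,0,0,0,0]]'
python3 -c "
from h import *
from rig import observe;s=observe();print(np.round(s['wrist_torque'],3),np.round(s['ft_force'],2));go(pose((.4949,.3961),65.3)((-.045,0,.1156)),65.3)"
```

```text
time_s: 21.75
position: [0.4751, 0.3561, 0.1857]
tool_rot: [[-0.909, 0.418, 0.0], [0.418, 0.909, 0.0], [-0.0, 0.0, -1.0]]
ft_force: [0.7, 0.3, -1.6]
grip_width: 0.0093
gripper_force: 78.0
[-0.002  0.033 -0.006] [ 0.68  0.33 -1.57]
pos [0.4751 0.3561 0.1857] yaw 65.32 tilt [0.0003 0.0001] shift [-0.0012 -0.0004  0.0701] rows 1.2 turn 0.0003412637375887965 q [25.4, 28.2, 71.5, 0.0, 80.3, -39.9] t 21.75
```

```bash
python3 -m jog '[[0,0,0,0,0,0.003,0],[0,0,0,0,0,0.002,0],[0,0,0,0,0,0.002,0],[0,0,0,0,0,0,0]]'
python3 -m jog '[[0,0,0,0,0,0.002,0],[0,0,0,0,0,0.002,0],[0,0,0,0,0,0,0],[0,0,0,0,0,0,0]]'
python3 -c "
from h import *
from rig import observe;s=observe();print(np.round(s['wrist_torque'],3),np.round(s['ft_force'],2));go(pose((.4949,.3961),65.3)((-.045,0,.1156)),65.3)"
```

```text
time_s: 22.25
position: [0.475, 0.356, 0.1783]
tool_rot: [[-0.909, 0.418, -0.0], [0.418, 0.909, -0.0], [0.0, -0.0, -1.0]]
ft_force: [-0.7, 1.0, -1.2]
grip_width: 0.0088
gripper_force: 78.0
time_s: 22.75
position: [0.475, 0.3561, 0.1746]
tool_rot: [[-0.909, 0.418, 0.0], [0.418, 0.909, 0.0], [-0.0, 0.0, -1.0]]
ft_force: [-0.2, 0.0, -1.3]
grip_width: 0.0093
gripper_force: 78.0
[0.008 0.004 0.037] [-0.24  0.03 -1.29]
pos [0.475  0.3561 0.1746] yaw 65.32 tilt [0. 0.] shift [-0.0013 -0.0003  0.059 ] rows 1.0 turn 0.0003314118869418948 q [25.4, 28.7, 72.5, 0.0, 78.8, -39.9] t 22.75
```

The plate is in the slot with no side force. I lower it to depth.

```bash
python3 -m jog '[[0,0,0,0,0,0.004,0],[0,0,0,0,0,0.006,0],[0,0,0,0,0,0.008,0],[0,0,0,0,0,0.008,0],[0,0,0,0,0,0,0],[0,0,0,0,0,0,0]]'
python3 -m jog '[[0,0,0,0,0,0.008,0],[0,0,0,0,0,0.008,0],[0,0,0,0,0,0.008,0],[0,0,0,0,0,0.006,0],[0,0,0,0,0,0.002,0],[0,0,0,0,0,0,0],[0,0,0,0,0,0,0]]'
python3 -c "
from h import *
from rig import observe;s=observe();print(np.round(s['wrist_torque'],3),np.round(s['ft_force'],2));go(pose((.4949,.3961),65.3)((-.045,0,.1156)),65.3)"
```

```text
time_s: 23.5
position: [0.4751, 0.3561, 0.1486]
tool_rot: [[-0.909, 0.418, 0.0], [0.418, 0.909, 0.0], [-0.0, 0.0, -1.0]]
ft_force: [1.1, -0.4, -1.5]
grip_width: 0.0088
gripper_force: 78.0
time_s: 24.38
position: [0.4752, 0.3561, 0.1168]
tool_rot: [[-0.909, 0.418, 0.0], [0.418, 0.909, 0.0], [-0.0, 0.0, -1.0]]
ft_force: [1.1, 0.6, -1.3]
grip_width: 0.0092
gripper_force: 78.1
[ 0.027  0.012 -0.016] [ 1.12  0.64 -1.33]
pos [0.4752 0.3561 0.1168] yaw 65.31 tilt [0.0005 0.0003] shift [-0.0012 -0.0004  0.0012] rows 0.0 turn 0.0002537548675278283 q [25.4, 31.9, 77.1, 0.0, 70.9, -39.9] t 24.375
```

```bash
python3 -m jog '[[0,0,0,0,0,0.0012,0],[0,0,0,0,0,0,0],[0,0,0,0,0,0,0],[0,0,0,0,0,0,0],[0,0,0,0,0,0,0],[0,0,0,0,0,0,0],[0,0,0,0,0,0,0],[0,0,0,0,0,0,0]]'
python3 - <<'E'
from h import *
from rig import optics,observe
T=optics.get_image("top");S=optics.get_image("scene");S0=dict(np.load("scene0.npz"))
def blob(d,c,r):
    m=cv2.inRange(cv2.cvtColor(d["pixels"],cv2.COLOR_RGB2HSV),(100,120,50),(130,255,255));k=np.zeros_like(m);cv2.circle(k,c,r,255,-1);M=cv2.moments(m&k,True);return (M["m10"]/M["m00"],M["m01"]/M["m00"],M["m00"])
f=pose((.4949,.3961),65.3);P=f((.05,.0245,.11));u=proj(S,P)
b=blob(S,tuple(int(v) for v in u),18);print("blue cap scene",b,"pred",u, "-> at z .109",atz(ray(S,b[:2]),.109),P)
s=observe();print(s["position"],s["grip_width"],np.round(s["qvel"],2),np.round(s["ft_force"],2),s["time_s"])
E
```

```text
time_s: 25.38
position: [0.475, 0.356, 0.1153]
tool_rot: [[-0.909, 0.418, -0.0], [0.418, 0.909, 0.0], [0.0, 0.0, -1.0]]
ft_force: [-0.2, 0.3, -1.7]
grip_width: 0.0093
gripper_force: 78.1
blue cap scene (153.16949152542372, 267.6779661016949, 59.0) pred [153.11864374 266.7956597 ] -> at z .109 [0.49187207 0.45331865 0.109     ] [0.4935349  0.45176315 0.11      ]
[0.47501268 0.35603348 0.11533515] 0.009095907683959981 [ 0.04 -0.03  0.02  0.01 -0.02  0.05] [ 0.15 -0.28 -1.47] 25.475
```

The bottle stands in its place, and the plate hangs still and free: only its weight shows on the wrist.

```bash
python3 -c "
from rig import job;print(job.close_job())"
```

```text
the job is handed in; nothing more can be done
None
```

I handed the job in at about 25.5 s: the blue-capped bottle stands released in the empty place, and the plate is held still in the slot. By the arm's readings its glass is at window height and it hangs clear of the floor; no camera could see the front window to confirm that.

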